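Index and lock the stainer carousel

ROBOT

A 7-joint arm with a two-finger parallel gripper is mounted at the origin on the work surface. World frame = base frame: x ahead of the robot, y to its left, z up, the work surface at z = 0. Lengths are in m, angles in rad, forces in N, time in s.
With the tool pointing down it reaches from about 0.4 to 0.875 m from the base axis. Payload 4.4 kg.
Tool frame: the origin (TCP) lies at the very end of the fingers, on their centre line; the grasp point (between the pads) lies 19 mm behind it (robot.grip_depth is the distance from the TCP to the grasp point, in m); x points along the fingers, z is the direction in which the jaws open and shut, and the axes are right-handed (so a half turn about x gives the same grasp; the last joint's range is limited). The gripper opens to 85 mm and grips with 20 to 120 N. Pads are 22 mm wide; open, the fingers measure 114 mm over their backs; the gripper's body (76 mm by 85 mm) begins 54 mm behind the grasp point. The pads swing forward as they close: fully open they stand 13 mm farther back than shut.
Start: joints at [-1.373, 0.628, 0.038, 1.517, -0.027, 0.996, -0.02], TCP at [0.169, 0.628, 0.231] pointing down, gripper open.
Joint ranges: [-3.06, 3.06], [-0.37, 2.12], [-1.25, 1.32], [0.18, 2.47], [-1.1, 4.24], [0.23, 1.98], [-2.94, 2.94]. Speed limits (rad/s): [2.57, 2.57, 3.14, 3.14, 3.14, 3.14, 3.14].

INTERFACE

Orientations are given as a unit quaternion [w, x, y, z].
In Python, from plant import robot, camera gives the robot as it stands.
- The arm moves only by the shell command python3 -m pendant 'ROWS' [FORCE]. ROWS is JSON, a list that holds one entry, the list of rows, each a list of 5 numbers: the closure, from -1 (fully open) to 1 (shut), then the shift along the tool's x, y, z in units of 25 mm (1.0 is 25 mm), then the turn about the tool's x in units of 8 degrees (1.0 is 8 degrees). A call has exactly 5 rows; each row shifts and turns the commanded pose from where the row before left it, along the tool's axes as they then stand; what a row does not reach is not made up. A row lasts 1/10 s, in which the tool goes at most 50 mm and 8.59 degrees, less where a joint would pass 70% of its speed; a pose out of reach is approached as far as the arm can. A call is refused whole if a number of a shift passes 1 or a number of a turn 1, either way. A call with a gripper value outside its range is refused whole. The fingers move at their own pace and stop on an object; FORCE is the grip in N (left out, the last holds). Time passes only in rows, so rows that do not move let the fingers close, or fill a call up. It gives the time, the measured TCP pose, the force and the opening at its end, in the units of the state.
- robot.get_obs(): the state, without advancing time (a new reading comes with each control period).
- camera(name): name is "scene" or "top"; returns a dict with "image" (420x560x3 uint8, blue, green, red), "camera_matrix" (3x3 intrinsics, pixels), "position" and "rotation" of the camera in the world. Camera axes: x right, y up, looking along -z (the intrinsics and any distortion apply to the point x, -y, -z); pixel columns grow to the right and rows downward; lengths in m; the calibration is good to about 2 mm. A picture is of the moment at which its call begins. There is no depth.
- robot.hand_in(): hands the job in, once; it reports no verdict.
The state is a dict: "clock": time; "joint_positions": joint angles; "qd": joint speeds; "joint_efforts": joint torques, N m; "ee_pos": TCP position; "tcp_rot": TCP orientation; "wrist_force": force on the tool from outside, world axes, zero at the start; "moment": the same for the moment, N m; "finger_gap": finger opening in m.
Only numpy, scipy, OpenCV 4.12 (cv2) and the standard library are available. Lean on these libraries where they do the work, as an engineer would, in place of code of your own. Each camera call takes 0.05 s, during which the arm holds its last target. There are 200 camera calls.

TASK

Push the slide-stainer carousel round by its upright posts, gently and without gripping it, until its notch faces the mark and you feel the spring plunger hidden there drop into it and stop it; prove that it holds with a steady push of about 10 N against the stop. Then press the black lock pin beside the mark fully down, gently, so that it locks the carousel. Leave the slides, jar, bottle and brush standing about where they are.

Things in the scene. Friction and masses are not known exactly. Their poses are not given: they have to be found in the camera images.
- stand: Dark steel fixed carousel stand: round base 210 mm across, 14 mm high, steel spindle 20 mm thick in its middle (top 38 mm above the table). Origin on the table, on the spindle's axis; its x axis points level from the spindle to the mark.
- mark (a point): The mark: middle of a black line on the bracket's top, 118 mm from the spindle's axis, 46 mm above the table. The bracket, 36 mm wide, reaches over the disc's rim from the grey index housing outside it (far end 152 mm from the axis) to 67 mm from the axis. Keep clear of it when pushing.
- plunger (a joint): How far the spring plunger (steel, 10 mm, round nose, 2 N, at disc height under the bracket) sticks out, m: about 0.002 on the rim, over 0.009 dropped in. It sits anywhere within 10 mm to either side of the mark's line, out of sight; it drops in by itself when the notch passes it slowly (up to 60 mm/s). From then on it is a solid stop both ways (1 mm of play).
- carousel: Loose aluminium disc, 190 mm across, 8 mm thick, turning either way on the spindle; top 28 mm above the table. Origin on its axis, underside; x axis through the notch (a black line leads to it). Five upright steel posts, 12 mm thick, tops 56 mm above the table, stand 56 mm from the axis, at 36, 108, 180, 252, 324 degrees from the notch. Pushing one along the circle takes 1 to 4 N; 20 N is too much.
- notch (a point): Middle of the notch's mouth on the disc's rim, 95 mm from the axis, half-way up the disc. It goes right through the disc: 12 mm wide in the rim's 7 mm lip (it takes the plunger), and behind that a pocket 30 mm wide, 18 mm deep (it takes the lock pin). The only one.
- lockpin (a joint): Travel of the lock pin, m: 0 up (as it starts), 0.0125 fully down. It slides straight down through the bracket 76 mm from the axis, on the mark's line, and stays where it is left (about 3 N to move). Its steel tip, 9 mm thick, starts 3.5 mm above the disc and can go down only into the notch's pocket; elsewhere the disc stops it.
- pin_top (a point): Centre of the flat top of the lock pin's black round knob, 22 mm across and 12 mm tall; 70 mm above the table when up, 58 mm when fully down. Pressing with 35 N is too much.
- slides_a: Bystander: stack of glass slides, 76 x 26 x 20 mm, near the stand; origin at the middle of its underside.
- slides_b: Bystander: stack of glass slides, 76 x 26 x 12 mm, near the stand; origin at the middle of its underside.
- slides_c: Bystander: stack of glass slides, 76 x 26 x 25 mm, near the stand; origin at the middle of its underside.
- jar: Bystander: amber jar, 52 mm across, 55 mm tall, near the stand; origin at the middle of its underside.
- bottle: Bystander: white bottle, 64 mm across, 170 mm tall, at the left of the table; origin at the middle of its underside.
- brush: Bystander: small brush lying at the left of the table; origin at the middle of its underside.
Mind the look-alikes: they are no part of the job. Several things have the shape of the carousel; the one meant has the colours described above.

How it is judged:
On the way, in this order (a step that is already met when the one before it is completed fails the run):
1. with the plunger dropped into the notch at the mark and the lock pin still up, the carousel is pushed against the stop with more than 7 N (x of notch in the frame of stand above 0.08 m and y of notch in the frame of stand between -0.013 and 0.013 m and value of joint plunger above 0.009 m and contact force between the fingers and carousel above 7 N and value of joint lockpin below 0.006 m), for 0.2 s.
2. the lock pin is pressed fully down (value of joint lockpin above 0.0105 m), for 0.1 s.
At the end, for the whole second after the job is handed in: The plunger has dropped into the notch (out by more than 9 mm), the notch's mouth lying within 13 mm of the mark's line on the mark's side; the lock pin is down (at least 10.5 of its 12.5 mm); the carousel lies flat on its seat (tilt under 0.04 rad, not lifted by 3 mm) and at rest (x of notch in the frame of stand above 0.08 m and y of notch in the frame of stand between -0.013 and 0.013 m and value of joint plunger above 0.009 m and value of joint lockpin above 0.0105 m and angle between carousel's own z axis and vertical below 0.04 rad and z of carousel in the frame of stand below 0.023 m and linear speed of carousel below 0.01 m/s); the robot touches nothing.
It fails at once if the carousel is pushed or gripped with more than 20 N (contact force between any of the fingers, the arm and carousel above 20 N).
It fails at once if the lock pin is pressed with more than 35 N (contact force between the fingers and lockpin above 35 N).
It fails at once if a stack of slides, the jar, the bottle or the brush is moved by more than 30 mm, or the jar or bottle is tipped (distance of any of slides_a, slides_b, slides_c, jar, bottle, brush from where it was at the start of the episode above 0.03 m or angle between any of jar, bottle's own z axis and vertical above 0.3 rad).
It also fails if it takes over 64 s, if anything falls off the work surface, if the arm or the gripper's body presses on something with over 40 N, if the wrist force passes 120 N, or if a joint passes its speed limit or range.

## Working session

There is one attempt and no reset: what is moved stays moved. The work goes in short steps, Python scripts to look and compute and a shell command to move; the robot and the scene stay as the last step left them, time stands still between calls to the robot, and variables do not carry over. Pictures are saved under pics/ and viewed, about 8 in all and at most 12, crops included, and the job is handed in when it is done.

```bash
mkdir -p pics; ls; python3 - <<'E'
from plant import robot,camera
import cv2,json
for n in("scene","top"):
    c=camera(n); cv2.imwrite(f"pics/{n}0.png",c["image"])
    print(n,c["camera_matrix"],c["position"],c["rotation"],[k for k in c])
o=robot.get_obs();print(o)
E
```

```text
pics
scene [[492.09798124   0.         271.87125416]
 [  0.         492.09798124 210.55133486]
 [  0.           0.           1.        ]] [ 0.9944259  -0.22460656  1.04216023] [0.85964316 0.25333252 0.1204763  0.42699149] ['image', 'camera_matrix', 'position', 'rotation']
top [[403.64409754   0.         286.1788358 ]
 [  0.         403.64409754 206.49233911]
 [  0.           0.           1.        ]] [0.36304789 0.1476737  0.97182517] [ 0.7074659   0.04417723 -0.0624516  -0.70259531] ['image', 'camera_matrix', 'position', 'rotation']
{'clock': 0.1, 'joint_positions': array([-1.37280864,  0.6292433 ,  0.03842805,  1.51827118, -0.026999  ,
        0.99635351, -0.02002995]), 'qd': array([ 0.00014219, -0.00130618,  0.0004153 , -0.00194111, -0.00131872,
        0.00116151, -0.00106417]), 'joint_efforts': array([ 3.26242814e-03, -5.64526463e+01,  1.23110209e+00, -1.93971634e+01,
        1.14638591e-02,  5.37381798e-03, -3.36697752e-06]), 'ee_pos': array([0.16929085, 0.62696643, 0.23048645]), 'tcp_rot': array([ 0.56092483, -0.43027714,  0.56190798,  0.42951641]), 'wrist_force': array([ 0.03792358, -0.07084749, -0.55556122]), 'moment': array([ 0.04905673, -0.04203512,  0.00187949]), 'finger_gap': 0.08541481972352774}
```

View pics/top0.png

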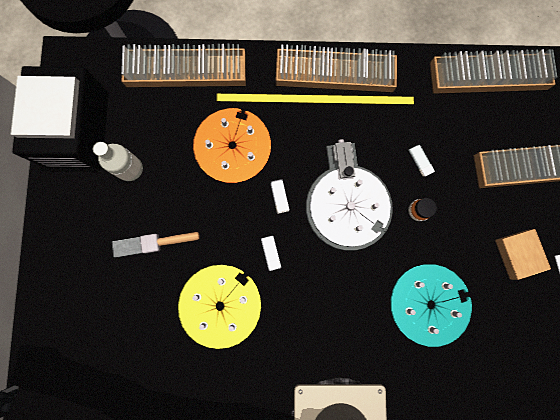

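View pics/scene0.png

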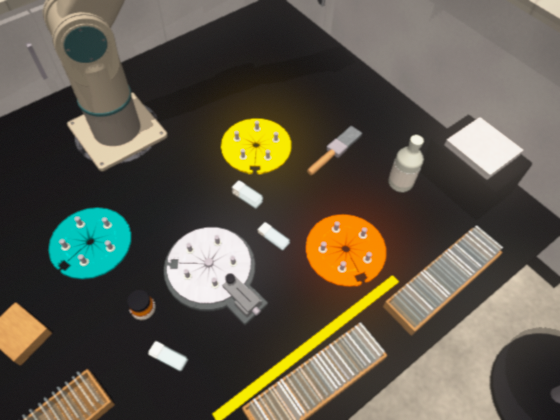

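The top view shows the silver carousel centred near (350,207), with the bracket near (343,155), the black knob at (348,171) and the notch at (377,227). In the scene view the same items are at about (209,264), (243,297), (230,279) and (174,264). The slides, jar (423,209) and look-alike discs stand around it.

```bash
cat > h.py <<'E'
import numpy as np,cv2
from scipy.spatial.transform import Rotation as R
from plant import robot,camera
def ray(c,u,v):
    K=c["camera_matrix"];q=c["rotation"]
    d=np.array([(u-K[0,2])/K[0,0],-(v-K[1,2])/K[1,1],-1])
    return R.from_quat([q[1],q[2],q[3],q[0]]).apply(d)
def onz(c,uv,z):
    d=ray(c,*uv);p=np.array(c["position"]);return p+d*(z-p[2])/d[2]
def proj(c,P):
    q=c["rotation"];p=R.from_quat([q[1],q[2],q[3],q[0]]).inv().apply(np.array(P)-c["position"])
    K=c["camera_matrix"];return np.array([K[0,2]+K[0,0]*p[0]/-p[2],K[1,2]-K[1,1]*p[1]/-p[2]])
def disc(c,guess):
    im=c["image"];m=((im.min(2)>150)&(np.ptp(im,axis=2)<25)).astype(np.uint8)
    m=cv2.morphologyEx(m,cv2.MORPH_OPEN,np.ones((3,3),np.uint8))
    cs,_=cv2.findContours(m,cv2.RETR_EXTERNAL,cv2.CHAIN_APPROX_NONE)
    k=max((x for x in cs if cv2.pointPolygonTest(cv2.convexHull(x),guess,False)>=0),key=cv2.contourArea)
    P=np.array([onz(c,p,0.028)[:2] for p in cv2.convexHull(k)[:,0]])
    # circle with known radius through hull points, robust
    from scipy.optimize import least_squares
    r=least_squares(lambda s:np.hypot(*(P-s[:2]).T)-s[2],[*P.mean(0),.095],loss='soft_l1',f_scale=.001)
    return r.x
E
python3 - <<'E'
from h import *
W={"top":dict(d=(350,207),k=(348,171),n=(377,227)),"scene":dict(d=(209,264),k=(230,279),n=(174,264))}
for n,g in W.items():
    c=camera(n);print(n,disc(c,g["d"]));im=c["image"]
    m=(im.max(2)<70).astype(np.uint8);N,l,s,ce=cv2.connectedComponentsWithStats(m)
    for q in "kn":
        i=l[g[q][1],g[q][0]];print(q,i,s[i],ce[i],onz(c,ce[i],.07 if q=="k" else .028))
    x,y=g["d"];cv2.imwrite(f"pics/{n}1.png",cv2.resize(im[y-75:y+65,x-70:x+70],None,fx=4,fy=4,interpolation=cv2.INTER_CUBIC))
a=cv2.imread("pics/top1.png");b=cv2.imread("pics/scene1.png");cv2.imwrite("pics/both.png",cv2.resize(np.hstack([a,b]),(800,400)))
E
```

```text
top [ 0.50954821 -0.02842876  0.09537672]
k 138 [344 166  10  10  71] [348.26760563 170.91549296] [ 0.58440063 -0.01786419  0.07      ]
n 0 [    0     0   560   420 77344] [289.55747052 143.13920925] [0.66214667 0.11613215 0.028     ]
scene [ 0.51269972 -0.02594934  0.09698313]
k 16 [227 275   7   8  50] [229.9  278.62] [ 0.58974438 -0.01837515  0.07      ]
n 0 [     0      0    560    420 112068] [316.32620373 193.82464218] [0.51217653 0.29477849 0.028     ]
```

View pics/both.png

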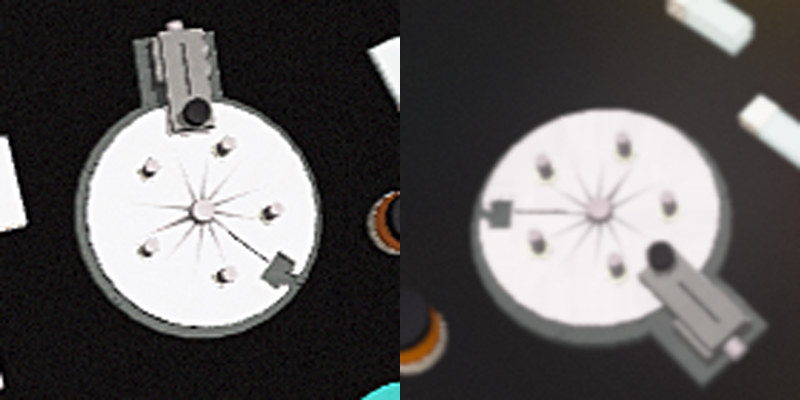

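```bash
python3 - <<'E'
from h import *
C=np.array([.511,-.027])
T=dict(sp=((203,210),.038),nm=((297,282),.028),pk=((278,271),.028),l1=((184,41),.046),l2=((190,88),.046),kn=((197,110),.07),p1=((224,144),.056),p2=((275,209),.056),p3=((227,272),.056),p4=((149,246),.056),p5=((150,167),.056))
S=dict(sp=((598,207),.038),nm=((484,213),.028),pk=((501,212),.028),l1=((725,321),.046),l2=((682,284),.046),kn=((659,254),.07),p1=((617,261),.056),p2=((537,236),.056),p3=((544,159),.056),p4=((623,138),.056),p5=((669,199),.056))
for n,D,o,x0 in(("top",T,(280,132),0),("scene",S,(139,189),400)):
    c=camera(n)
    for k,((u,v),z) in D.items():
        p=onz(c,((u-x0)*.35+o[0],v*.35+o[1]),z)[:2];d=p-C
        print(n,k,p.round(4),"r",np.hypot(*d).round(4),"ang",np.degrees(np.arctan2(d[1],d[0])).round(1))
E
```

```text
top sp [ 0.5089 -0.0288] r 0.0027 ang -139.4
top nm [ 0.451  -0.1075] r 0.1004 ang -126.7
top pk [ 0.46  -0.092] r 0.0826 ang -128.1
top l1 [ 0.6502 -0.0141] r 0.1398 ang 5.3
top l2 [ 0.61   -0.0184] r 0.0993 ang 5.0
top kn [ 0.5854 -0.0195] r 0.0748 ang 5.8
top p1 [ 0.5607 -0.0436] r 0.0524 ang -18.5
top p2 [ 0.5075 -0.0839] r 0.057 ang -93.6
top p3 [ 0.456  -0.0437] r 0.0575 ang -163.1
top p4 [0.4765 0.0187] r 0.0573 ang 127.1
top p5 [0.541  0.0171] r 0.0534 ang 55.8
scene sp [ 0.512  -0.0264] r 0.0011 ang 30.0
scene nm [ 0.4568 -0.1   ] r 0.091 ang -126.6
scene pk [ 0.4642 -0.0887] r 0.0775 ang -127.2
scene l1 [ 0.6531 -0.0045] r 0.1439 ang 9.0
scene l2 [ 0.6091 -0.013 ] r 0.0991 ang 8.1
scene kn [ 0.588  -0.0178] r 0.0776 ang 6.8
scene p1 [ 0.5677 -0.0437] r 0.0591 ang -16.4
scene p2 [ 0.5131 -0.0811] r 0.0542 ang -87.7
scene p3 [ 0.4592 -0.0408] r 0.0537 ang -165.1
scene p4 [0.481 0.02 ] r 0.0557 ang 122.5
scene p5 [0.5482 0.0181] r 0.0585 ang 50.5
```

```bash
P="python3 -m pendant"
$P '[[[1,0,-0.714,-0.862,0],[1,0,-0.714,-0.862,0],[1,0,-0.714,-0.862,0],[1,0,-0.714,-0.862,0],[1,0,-0.714,-0.862,0]]]' 20
$P '[[[1,0,-0.714,-0.862,0],[1,0,-0.714,-0.862,0],[1,0,-0.714,-0.862,0],[1,0,-0.714,-0.862,0],[1,0,-0.714,-0.862,0]]]'
```

```text
clock: 0.8
ee_pos: [0.2279, 0.4992, 0.2314]
tcp_rot: [0.561, -0.43, 0.561, 0.43]
wrist_force: [-0.5, 0.4, -0.0]
finger_gap: 0.0122
clock: 1.3
ee_pos: [0.286, 0.3719, 0.2314]
tcp_rot: [0.562, -0.43, 0.561, 0.43]
wrist_force: [0.6, 0.6, 0.2]
finger_gap: 0.0001
```

```bash
P="python3 -m pendant"
for i in 1 2 3; do $P '[[[1,0,-0.714,-0.862,0],[1,0,-0.714,-0.862,0],[1,0,-0.714,-0.862,0],[1,0,-0.714,-0.862,0],[1,0,-0.714,-0.862,0]]]'; done | tail -5
for i in 1 2 3; do $P '[[[1,0.4,0,0,0.77],[1,0.4,0,0,0.77],[1,0.4,0,0,0.77],[1,0.4,0,0,0.77],[1,0.4,0,0,0.77]]]'; done | tail -5
python3 - <<'E'
from h import *
o=robot.get_obs();q=o["tcp_rot"];M=R.from_quat([q[1],q[2],q[3],q[0]]).as_matrix();print(o["ee_pos"],M.round(3),o["joint_positions"].round(2))
print(np.degrees(np.arctan2(M[1,2],M[0,2])), M.T@(np.array([.4596,-.0096,.038])-o["ee_pos"])/.025)
E
```

```text
clock: 2.8
ee_pos: [0.4602, -0.01, 0.2315]
tcp_rot: [0.562, -0.43, 0.561, 0.43]
wrist_force: [-0.3, -0.2, -0.3]
finger_gap: 0.0001
clock: 4.3
ee_pos: [0.4601, -0.0088, 0.081]
tcp_rot: [0.699, 0.109, 0.698, -0.109]
wrist_force: [0.4, 0.2, -0.2]
finger_gap: 0.0001
[ 0.46013445 -0.00880516  0.08097107] [[ 0.001  0.305  0.952]
 [ 0.     0.952 -0.305]
 [-1.     0.     0.   ]] [-0.32  0.67  0.41  2.17 -0.65  0.42  0.31]
-17.75216168385433 [ 1.71882879 -0.03720228 -0.01147248]
```

```bash
python3 - <<'E'
from h import *
c=camera("scene");im=c["image"]
cv2.imwrite("pics/s2.png",cv2.resize(im[150:350,100:350],None,fx=3,fy=3,interpolation=cv2.INTER_CUBIC))
E
```

```text
(no output)
```

View pics/s2.png

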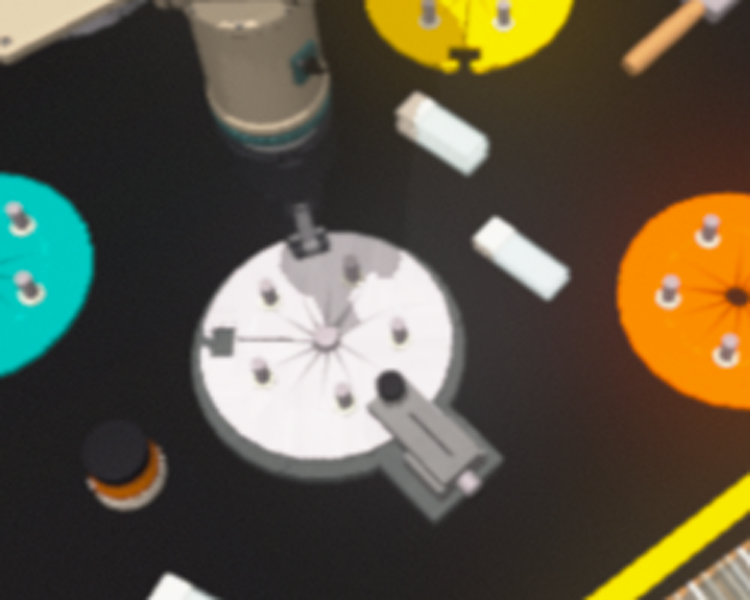

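The shut fingers (crop 308,242) hang above the gap between the two near posts (268,290) and (352,268), so I can lower them there.

```bash
P="python3 -m pendant"
$P '[[[1,0.42,0,0,0],[1,0.42,0,0,0],[1,0.42,0,0,0],[1,0.36,0,0,0],[1,0.1,0,0,0]]]'
$P '[[[1,0,-0.08,0,0],[1,0,-0.08,0,0],[1,0,-0.08,0,0],[1,0,-0.08,0,0],[1,0,0,0,0]]]'
```

```text
clock: 4.85
ee_pos: [0.4592, -0.009, 0.0372]
tcp_rot: [0.698, 0.108, 0.699, -0.108]
wrist_force: [-0.2, -0.4, 0.0]
finger_gap: 0.0
clock: 5.35
ee_pos: [0.4575, -0.017, 0.0386]
tcp_rot: [0.699, 0.108, 0.699, -0.108]
wrist_force: [0.3, 0.3, -0.4]
finger_gap: -0.0002
```

```bash
cat > st.py <<'E'
from h import *
C=np.array([.5107,-.0272])
o=robot.get_obs();q=o["tcp_rot"];M=R.from_quat([q[1],q[2],q[3],q[0]]).as_matrix();d=o["ee_pos"][:2]-C
print("t",round(o["clock"],2),"pos",o["ee_pos"].round(4),"r",np.hypot(*d).round(4),"alpha",np.degrees(np.arctan2(d[1],d[0])).round(1),"tool",(np.degrees(np.arctan2(M[1,2],M[0,2]))+180).round(1),"Ftool",(M.T@o["wrist_force"]).round(2),"q7",o["joint_positions"].round(2)[4:])
E
P="python3 -m pendant"
$P '[[[1,0,-0.12,0,-0.58],[1,0,-0.12,0,-0.58],[1,0,-0.12,0,-0.58],[1,0,-0.12,0,-0.58],[1,0,-0.12,0,-0.58]]]'>/dev/null; python3 st.py
$P '[[[1,0,-0.12,0,-0.4],[1,0,-0.12,0,-0.4],[1,0,-0.12,0,-0.4],[1,0,-0.12,0,-0.4],[1,0,-0.12,0,-0.4]]]'>/dev/null; python3 st.py
```

```text
t 5.85 pos [ 0.4548 -0.0303  0.0384] r 0.056 alpha -176.8 tool 185.9 Ftool [-1.39  2.92 -0.35] q7 [-0.56  0.27  0.67]
t 6.35 pos [ 0.4572 -0.0443  0.0384] r 0.0562 alpha -162.3 tool 201.9 Ftool [-2.13  4.2   0.13] q7 [-0.43  0.27  0.85]
```

```bash
P="python3 -m pendant"
for i in 1 2 3; do $P '[[[1,0,-0.12,0.01,-0.38],[1,0,-0.12,0.01,-0.38],[1,0,-0.12,0.01,-0.38],[1,0,-0.12,0.01,-0.38],[1,0,-0.12,0.01,-0.38]]]'>/dev/null; python3 st.py; done
```

```text
t 6.85 pos [ 0.4639 -0.0575  0.0382] r 0.0557 alpha -147.0 tool 217.1 Ftool [-1.86  3.83 -2.31] q7 [-0.3   0.28  1.01]
t 7.35 pos [ 0.4746 -0.0685  0.038 ] r 0.0548 alpha -131.1 tool 232.2 Ftool [ 0.14  3.29 -2.57] q7 [-0.18  0.3   1.17]
t 7.85 pos [ 0.488  -0.0759  0.0379] r 0.0537 alpha -114.9 tool 247.4 Ftool [-0.74  2.94 -2.56] q7 [-0.06  0.32  1.33]
```

```bash
P="python3 -m pendant"
for i in 1 2; do $P '[[[1,0,-0.12,0,-0.4],[1,0,-0.12,0,-0.4],[1,0,-0.12,0,-0.4],[1,0,-0.12,0,-0.4],[1,0,-0.12,0,-0.4]]]'>/dev/null; python3 st.py; done
for i in 1 ; do $P '[[[1,0,-0.08,0,-0.26],[1,0,-0.08,0,-0.26],[1,0,-0.08,0,-0.26],[1,0,-0.08,0,-0.26],[1,0,-0.08,0,-0.26]]]'>/dev/null; python3 st.py; done
python3 - <<'E'
from h import *
im=np.hstack([camera("top")["image"][132:272,280:420],camera("scene")["image"][189:329,139:279]])
cv2.imwrite("pics/b3.png",cv2.resize(im,(800,400),interpolation=cv2.INTER_CUBIC))
E
```

```text
t 8.35 pos [ 0.5027 -0.0805  0.0379] r 0.0539 alpha -98.5 tool 263.4 Ftool [-0.18  2.62 -2.11] q7 [0.06 0.36 1.5 ]
t 8.85 pos [ 0.5178 -0.0808  0.0379] r 0.054 alpha -82.5 tool 279.4 Ftool [-0.7   4.39 -0.74] q7 [0.17 0.39 1.67]
t 9.35 pos [ 0.5297 -0.0774  0.0381] r 0.0537 alpha -69.3 tool 289.8 Ftool [ 1.73  3.98 -0.49] q7 [0.24 0.42 1.78]
```

View pics/b3.png

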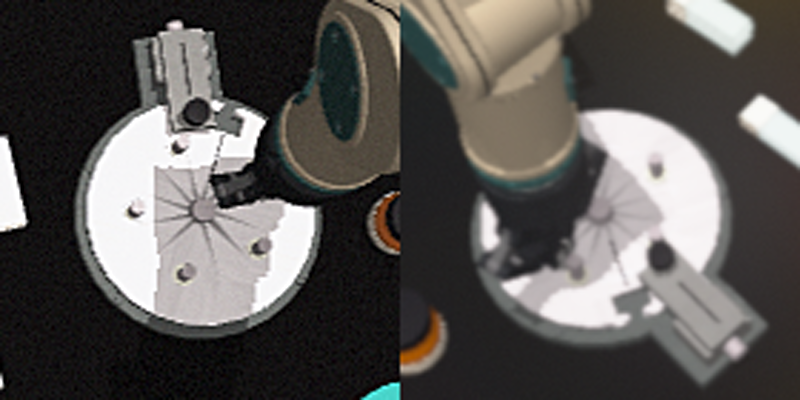

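```bash
P="python3 -m pendant"
for i in 1 2; do $P '[[[1,0,-0.05,0,-0.16],[1,0,-0.05,0,-0.16],[1,0,-0.05,0,-0.16],[1,0,-0.05,0,-0.16],[1,0,-0.05,0,-0.16]]]'>/dev/null; python3 st.py; done
for i in 1 2; do $P '[[[1,0,-0.02,0,-0.06],[1,0,-0.02,0,-0.06],[1,0,-0.02,0,-0.06],[1,0,-0.02,0,-0.06],[1,0,-0.02,0,-0.06]]]'>/dev/null; python3 st.py; done
```

```text
t 9.95 pos [ 0.5358 -0.0749  0.0383] r 0.0539 alpha -62.2 tool 296.2 Ftool [2.4  2.61 1.11] q7 [0.28 0.43 1.85]
t 10.45 pos [ 0.5411 -0.0719  0.0383] r 0.0541 alpha -55.8 tool 302.6 Ftool [1.04 3.48 1.07] q7 [0.32 0.45 1.91]
t 10.95 pos [ 0.5429 -0.0707  0.0383] r 0.0541 alpha -53.4 tool 304.9 Ftool [0.49 3.78 3.04] q7 [0.34 0.45 1.94]
t 11.45 pos [ 0.5447 -0.0694  0.0382] r 0.0542 alpha -51.1 tool 307.3 Ftool [-0.19  4.54  3.38] q7 [0.35 0.46 1.97]
```

```bash
P="python3 -m pendant"
$P '[[[1,0,-0.02,0,-0.06],[1,0,-0.02,0,-0.06],[1,0,-0.02,0,-0.06],[1,0,-0.02,0,-0.06],[1,0,-0.02,0,-0.06]]]'>/dev/null; python3 st.py
```

```text
t 11.95 pos [ 0.5466 -0.0678  0.0382] r 0.0542 alpha -48.5 tool 309.7 Ftool [-0.85  4.27  3.96] q7 [0.36 0.47 1.99]
```

```bash
P="python3 -m pendant"
$P '[[[1,0,-0.02,0,-0.06],[1,0,-0.02,0,-0.06],[1,0,-0.02,0,-0.06],[1,0,-0.02,0,-0.06],[1,0,-0.02,0,-0.06]]]'>/dev/null; python3 st.py
```

```text
t 12.45 pos [ 0.5498 -0.0662  0.0385] r 0.0552 alpha -44.9 tool 312.1 Ftool [-0.01  1.7   1.72] q7 [0.38 0.47 2.02]
```

```bash
P="python3 -m pendant"
$P '[[[1,0,-0.02,0,-0.06],[1,0,-0.02,0,-0.06],[1,0,-0.02,0,-0.06],[1,0,-0.02,0,-0.06],[1,0,-0.02,0,-0.06]]]'; python3 st.py
```

```text
clock: 12.95
ee_pos: [0.5514, -0.0645, 0.0384]
tcp_rot: [-0.273, 0.652, -0.273, -0.652]
wrist_force: [-0.2, -1.1, 0.2]
finger_gap: -0.0002
t 12.95 pos [ 0.5514 -0.0645  0.0384] r 0.0552 alpha -42.4 tool 314.5 Ftool [-0.18  0.95 -0.64] q7 [0.39 0.48 2.04]
```

```bash
python3 - <<'E'
from h import *
im=np.hstack([camera("top")["image"][132:272,280:420],camera("scene")["image"][189:329,139:279]])
cv2.imwrite("pics/b4.png",cv2.resize(im,(800,400),interpolation=cv2.INTER_CUBIC))
E
```

```text
(no output)
```

View pics/b4.png

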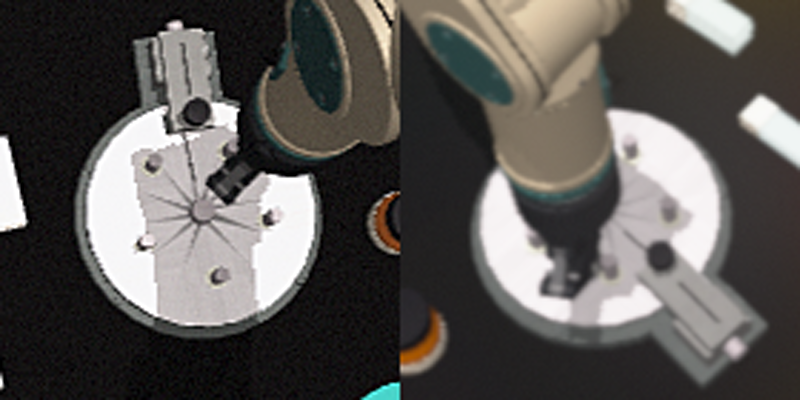

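```bash
python3 - <<'E'
from h import *
C=np.array([.5107,-.0272])
T=[(231,147),(274,213),(221,273),(148,241),(153,159)];S=[(610,262),(0,0),(535,239),(629,142),(669,206)]
for n,D,o,x0 in(("top",T,(280,132),0),("scene",S,(139,189),400)):
    c=camera(n)
    for (u,v) in D:
        d=onz(c,((u-x0)*.35+o[0],v*.35+o[1]),.056)[:2]-C;a=np.degrees(np.arctan2(d[1],d[0]))
        print(n,np.hypot(*d).round(4),a.round(1),"notch",((a+36-6.5+36)%72-36).round(1),"rel mark mod 72")
c=camera("top")
for s in((203,210),.038),((186,128),.028): print(onz(c,(s[0][0]*.35+280,s[0][1]*.35+132),s[1]))
E
```

```text
top 0.0524 -24.9 notch 4.6 rel mark mod 72
top 0.0562 -96.7 notch 4.8 rel mark mod 72
top 0.0567 -168.1 notch 5.4 rel mark mod 72
top 0.0556 122.9 notch 8.4 rel mark mod 72
top 0.0558 48.5 notch 6.0 rel mark mod 72
scene 0.0584 -21.3 notch 8.2 rel mark mod 72
scene 0.5499 -146.9 notch 26.6 rel mark mod 72
scene 0.0566 -86.3 notch 15.2 rel mark mod 72
scene 0.0544 115.8 notch 1.3 rel mark mod 72
scene 0.0597 44.5 notch 2.0 rel mark mod 72
[ 0.50891987 -0.02878463  0.038     ]
[ 0.58012726 -0.01766535  0.028     ]
```

```bash
P="python3 -m pendant"
$P '[[[1,0,-0.02,0,0],[1,0,-0.02,0,0],[1,0,-0.02,0,0],[1,0,-0.02,0,0],[1,0,0,0,0]]]'>/dev/null; python3 st.py
```

```text
t 13.7 pos [ 0.5518 -0.0633  0.0382] r 0.0547 alpha -41.3 tool 314.5 Ftool [-1.71  3.12  1.02] q7 [0.39 0.48 2.04]
```

```bash
P="python3 -m pendant"
$P '[[[1,0,-0.02,0,0],[1,0,-0.02,0,0],[1,0,0,0,0],[1,0,0,0,0],[1,0,0,0,0]]]'>/dev/null; python3 st.py
$P '[[[1,0,-0.02,0,0],[1,0,-0.02,0,0],[1,0,0,0,0],[1,0,0,0,0],[1,0,0,0,0]]]'>/dev/null; python3 st.py
```

```text
t 14.2 pos [ 0.5521 -0.0631  0.0382] r 0.0548 alpha -41.0 tool 314.5 Ftool [-2.62  5.35 -0.16] q7 [0.39 0.48 2.04]
t 14.7 pos [ 0.5522 -0.0631  0.0382] r 0.0549 alpha -40.9 tool 314.4 Ftool [-3.93  6.43 -0.02] q7 [0.39 0.49 2.04]
```

```bash
P="python3 -m pendant"
$P '[[[1,0,-0.025,0,0],[1,0,-0.025,0,0],[1,0,-0.02,0,0],[1,0,0,0,0],[1,0,0,0,0]]]'>/dev/null; python3 st.py
$P '[[[1,0,-0.01,0,0],[1,0,0,0,0],[1,0,0,0,0],[1,0,0,0,0],[1,0,0,0,0]]]'>/dev/null; python3 st.py
```

```text
t 15.2 pos [ 0.5524 -0.063   0.0382] r 0.055 alpha -40.6 tool 314.4 Ftool [-5.97  9.44  1.43] q7 [0.39 0.49 2.04]
t 15.7 pos [ 0.5524 -0.063   0.0382] r 0.055 alpha -40.6 tool 314.4 Ftool [-6.29  9.09  0.39] q7 [0.39 0.49 2.04]
```

```bash
P="python3 -m pendant"
$P '[[[1,0,0.1,0,0],[1,0,0.2,0,0],[1,0,0.2,0,0],[1,0,0.1,0,0],[1,-0.2,0,0,0]]]'>/dev/null; python3 st.py
$P '[[[1,-0.6,0,0,0],[1,-0.6,0,0,0],[1,-0.6,0,0,0],[1,-0.6,0,0,0],[1,-0.4,0,0,0]]]'>/dev/null; python3 st.py
python3 - <<'E'
from h import *
for z in(.1,):
 o=robot.get_obs();q=o["tcp_rot"];M=R.from_quat([q[1],q[2],q[3],q[0]]).as_matrix()
 print(M.T@(np.array([.5862,-.0189,z])-o["ee_pos"])/.025)
E
```

```text
t 16.2 pos [ 0.5442 -0.0707  0.043 ] r 0.0549 alpha -52.4 tool 314.5 Ftool [-0.13  0.56 -0.49] q7 [0.39 0.48 2.05]
t 16.7 pos [ 0.5454 -0.0703  0.1147] r 0.0554 alpha -51.2 tool 314.5 Ftool [ 0.82  0.05 -0.17] q7 [0.34 0.63 2.1 ]
[ 0.59174162 -2.60387555  0.32527399]
```

```bash
P="python3 -m pendant"
$P '[[[1,0,-0.52,0.065,0],[1,0,-0.52,0.065,0],[1,0,-0.52,0.065,0],[1,0,-0.52,0.065,0],[1,0,-0.52,0.065,0]]]'>/dev/null
$P '[[[1,0.25,0,0,0],[1,0.25,0,0,0],[1,0.25,0,0,0],[1,0.25,0,0,0],[1,0.25,0,0,0]]]'>/dev/null; python3 st.py
python3 - <<'E'
from h import *
im=np.hstack([camera("top")["image"][132:272,280:420],camera("scene")["image"][189:329,139:279]])
cv2.imwrite("pics/b5.png",cv2.resize(im,(800,400),interpolation=cv2.INTER_CUBIC))
E
```

```text
t 17.7 pos [ 0.5848 -0.02    0.0813] r 0.0745 alpha 5.5 tool 314.4 Ftool [-0.37  0.14  0.47] q7 [0.35 0.62 2.01]
```

View pics/b5.png

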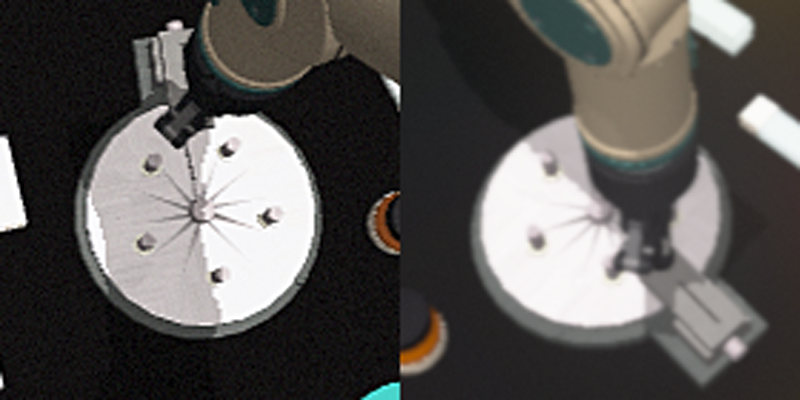

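The fingers sit over the knob, within 2 mm of where I measured it. The notch line runs under the bracket.

```bash
P="python3 -m pendant"
$P '[[[1,0.1,-0.04,0,0],[1,0.1,-0.03,0,0],[1,0.1,0,0,0],[1,0.1,0,0,0],[1,0,0,0,0]]]'>/dev/null; python3 st.py
$P '[[[1,0.03,0,0,0],[1,0.03,0,0,0],[1,0.03,0,0,0],[1,0.03,0,0,0],[1,0.03,0,0,0]]]'>/dev/null; python3 st.py
$P '[[[1,0.03,0,0,0],[1,0.03,0,0,0],[1,0.03,0,0,0],[1,0.03,0,0,0],[1,0.03,0,0,0]]]'>/dev/null; python3 st.py
```

```text
t 18.3 pos [ 0.5862 -0.0182  0.0717] r 0.0761 alpha 6.8 tool 314.5 Ftool [ 0.48 -0.54  0.78] q7 [0.35 0.61 2.01]
t 18.8 pos [ 0.5866 -0.0181  0.0684] r 0.0764 alpha 6.8 tool 314.5 Ftool [-2.81  1.43  0.74] q7 [0.35 0.6  2.01]
t 19.3 pos [ 0.5866 -0.0181  0.0645] r 0.0764 alpha 6.8 tool 314.5 Ftool [-2.26 -0.19 -0.49] q7 [0.36 0.59 2.  ]
```

```bash
P="python3 -m pendant"
$P '[[[1,0.03,0,0,0],[1,0.03,0,0,0],[1,0.03,0,0,0],[1,0.03,0,0,0],[1,0.03,0,0,0]]]'>/dev/null; python3 st.py
$P '[[[1,0.03,0,0,0],[1,0.03,0,0,0],[1,0.03,0,0,0],[1,0.03,0,0,0],[1,0.03,0,0,0]]]'>/dev/null; python3 st.py
$P '[[[1,0.03,0,0,0],[1,0.03,0,0,0],[1,0,0,0,0],[1,0,0,0,0],[1,0,0,0,0]]]'>/dev/null; python3 st.py
```

```text
t 19.8 pos [ 0.5866 -0.0182  0.0608] r 0.0764 alpha 6.8 tool 314.5 Ftool [-3.32  0.47  0.29] q7 [0.36 0.58 2.  ]
t 20.3 pos [ 0.5867 -0.0181  0.058 ] r 0.0766 alpha 6.8 tool 314.5 Ftool [-15.64   2.14   1.85] q7 [0.36 0.58 2.  ]
t 20.8 pos [ 0.5868 -0.0182  0.0579] r 0.0766 alpha 6.8 tool 314.5 Ftool [-20.69   4.63   2.74] q7 [0.36 0.58 2.  ]
```

The pin stopped at 58 mm with 21 N, which matches fully down. I'll retreat and check.

```bash
P="python3 -m pendant"
$P '[[[1,-0.1,0,0,0],[1,-0.3,0,0,0],[1,-0.8,0,0,0],[1,-0.8,0,0,0],[1,-0.8,0,0,0]]]'>/dev/null
for i in 1 2; do $P '[[[1,-0.4,0.5,-0.8,0],[1,-0.4,0.5,-0.8,0],[1,-0.4,0.5,-0.8,0],[1,-0.4,0.5,-0.8,0],[1,-0.4,0.5,-0.8,0]]]'>/dev/null; done
$P '[[[1,0,0,0,0],[1,0,0,0,0],[1,0,0,0,0],[1,0,0,0,0],[1,0,0,0,0]]]'>/dev/null; python3 st.py
python3 - <<'E'
from h import *
im=np.hstack([camera("top")["image"][132:272,280:420],camera("scene")["image"][189:329,139:279]])
cv2.imwrite("pics/b6.png",cv2.resize(im,(800,400),interpolation=cv2.INTER_CUBIC))
E
```

```text
t 22.8 pos [ 0.6374 -0.2472  0.2253] r 0.2539 alpha -60.1 tool 314.6 Ftool [-0.14 -0.11 -0.29] q7 [0.27 1.08 2.46]
```

View pics/b6.png

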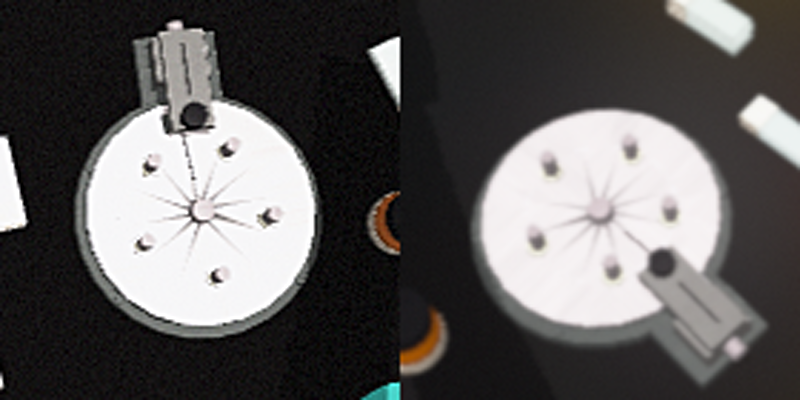

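The knob has dropped: it is now at (195,114) in the top view and (661,263) in the scene view. The notch line runs under the bracket, the disc is flat, the bystanders are in place and the arm is clear.

```bash
python3 -c "
from plant import robot;print(robot.hand_in())"
```

```text
the job is handed in; nothing more can be done
None
```

The carousel is turned to the mark and locked, and I handed the job in at about 23 s of the 64 s allowed. No verdict was reported.

- **Turning:** I pushed one post counter-clockwise with the shut fingers, turning the disc by about 140°. This took 3 to 6 N. Near the end the push force fell off, then the disc came up against a solid stop.
- **Proof of hold:** I held about 9 N along the push for at least 0.5 s. The finger barely moved and stayed there, well clear of the bracket. The wrist also read about 6 N upward during this push. I took it for friction and did not explain it further; the total was about 11 N, under the 20 N limit.
- **Lock pin:** It went down with about 3 N, passed disc level without being stopped, and bottomed at 58 mm, the fully-down height. The force there was 21 N of the 35 N allowed.
- **Last picture:** The knob is lower, the disc is flat, the notch line runs under the bracket, and the slides and jar in view have not moved. The bottle and brush were outside it; the arm stayed away from the brush and crossed the bottle's side of the table above its height.
- **Measurements that disagreed:** The notch sits about 6° to the side of the mark, roughly 10 mm at the rim. That is inside the 13 mm limit and within the plunger's possible range. Single-post readings scattered between about 1° and 8°, with one poor reading of 15° in the scene view. I could not see the plunger itself, so I judged that it had dropped from the force and from the pin going in.

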